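# Slide the loaded drinks tray home into the corner of the bar

### The arm

A 6-joint arm with a two-finger parallel gripper is mounted at the origin on the work surface. World frame = base frame: x ahead of the robot, y to its left, z up, the work surface at z = 0. Lengths are in mm, angles in rad, forces in N, time in s.
With the tool pointing down it reaches from about 275 to 750 mm from the base axis. Payload 10.2 kg.
Tool frame: the origin (TCP) lies midway between the tips of the shut fingers; the grasp point (between the pads) lies 19 mm behind it; z points along the fingers, y is the line along which they close (so a half turn about z gives the same grasp; the last joint's range is limited). The gripper opens to 85 mm and grips with 20 to 120 N. Pads are 22 mm wide; open, the fingers measure 114 mm over their backs; the gripper's body (76 mm by 85 mm) begins 54 mm behind the grasp point. The pads swing forward as they close: fully open they stand 13 mm farther back than shut.
Start: joints at [1.049, 0.313, 1.498, -0, 1.331, -0.223], TCP at [154.559, 501.74, 231.294] pointing down, gripper open.
Joint ranges: [-2.94, 2.94], [-0.97, 2.17], [0.19, 2.56], [-1.23, 4.37], [0.02, 3.11], [-2.88, 2.88]. Speed limits (rad/s): [2.39, 2.39, 3.01, 3.14, 3.14, 3.14].

### API

Orientations are given as a unit quaternion [w, x, y, z].
In Python, from rig import ctrl, capture, camera_info gives the robot as it stands.
- The arm moves only by the tool apply_moves, never from a script. Its argument "targets" is a list of rows, each a list of 3 entries, a list of its own where there are three numbers: the finger opening in mm, from 0 to 85.4, then the shift along the world's x, y, z in mm, then the turn, a rotation vector about the world's x, y, z in degrees. In form: [[grip, [dx, dy, dz], [rx, ry, rz]], ...]. A call has 1 to 20 rows; each row is the pose to reach, as a shift and turn from the pose commanded when the call began; what a row does not reach only later rows make up. A row lasts 1/10 s, in which the tool goes at most 50 mm and 8.59 degrees, less where a joint would pass 70% of its speed; a pose out of reach is approached as far as the arm can. A call with a gripper value outside its range is refused whole. The fingers move at their own pace and stop on an object; "squeeze" is the grip in N (left out, the last holds). Time passes only in rows, so rows that repeat a pose let the fingers close. It gives the time, the measured TCP pose, the force, the opening and the grip force at its end, in the units of the state.
- ctrl.sense(): the state, without advancing time (a new reading comes with each control period).
- capture(name): name is "side" or "top" or "wrist"; returns (picture, depth): 420x560x3 uint8, blue, green, red; 420x560 float32, mm along the optical axis (not along the pixel's ray), 0 where there is no reading.
- camera_info(name): a dict with "vfov" (degrees; the focal length in pixels is half the picture's height over the tangent of half this angle, whatever the lens; pixels are square), "cx", "cy" (the principal point, pixels), "extrinsics" (4x4, takes a point from camera to world coordinates). Camera axes: x right, y down, z forward; pixel columns grow to the right and rows downward; lengths in mm; the calibration is good to about 2 mm. A picture is of the moment at which its call begins: read the wrist's pose just before it. camera_info takes no time and is no camera call; for the wrist camera it gives the pose at the moment of the call.
- ctrl.finish_job(): hands the job in; it is judged then, once.
The state is a dict: "time_s": time; "joints": joint angles; "dq": joint speeds; "tau": joint torques, N m; "eef_pos": TCP position; "ee_rot": TCP orientation; "force": force on the tool from outside, world axes, zero at the start; "wrist_torque": the same for the moment, N m; "grip_width": opening from 0.0 (shut) to 1.0 (fully open); "grip_force": force on a finger pad.
Only numpy, scipy, OpenCV 4.12 (cv2) and the standard library are available. Lean on these libraries where they do the work, as an engineer would, in place of code of your own. Each camera call takes 0.05 s, during which the arm holds its last target. There are 200 camera calls.

### The job

The drinks tray has been left askew in the middle of the bar counter. With the decanter and both tumblers still standing on it, push the tray from outside with your fingers along the counter into the corner of the raised ledge, until its long back side lies flush against the ledge at the back and its right end lies flush against the ledge at the right. Do not lift the tray, reach into it or grip its rim, do not touch the glassware, let nothing fall over, leave the other things on the counter where they stand, and finish with the hand clear.

Things in the scene. Friction and masses are not known exactly. Their poses are not given: they have to be found in the camera images.
- tray: Loose dark wooden tray, 340 (y, left-right) x 180 (x), flat underneath. Origin: centre of underside; x to its long back side, away from the robot, y to its left end. Walls and floor 8 thick; long sides 30 high; short ends 30 high plus a hand-slot bar 130 wide, up to 52 high. Outside faces plain, upright. About 1 kg as loaded; slides at 4 to 14 N. Askew by up to 0.26 rad.
- tray_back_left (a point): Outer corner of the tray at its underside, back side and left end.
- tray_back_right (a point): Outer corner of the tray at its underside, back side and right end: the one that goes into the corner.
- tray_front_right (a point): Outer corner of the tray at its underside, front side and right end.
- ledge: Fixed, rigid L-shaped raised ledge, 85 high: pale stone upright faces, flat light wood top, bordering the counter at the back and right. Origin: on the free counter where the tray's origin belongs, 90 before the back face and 170 left of the right-hand face: these faces are its planes x = 0.09 m (1120 long) and y = -0.17 m (800 long). Axes parallel to the robot's.
- decanter: Amber glass decanter with stopper, 76 across, 190 high, loose, about 0.35 kg, on the tray in one of three places (near y = -90, 0, 90 mm on the tray's middle line). Origin: centre of its underside, 8 above the tray's underside. Not to be touched.
- tumbler_a: Clear glass tumbler, 70 across at the rim, 88 high, loose, 0.14 kg, standing upright on the tray in another of the three places. Origin: centre of its underside. Not to be touched.
- tumbler_b: A second tumbler like it, in the remaining place. Not to be touched.
- ice_bucket: Closed steel ice bucket, 142 across, 158 high with its knob, standing on the counter in front of the right-hand ledge, robot's side of the tray. Origin: centre of its underside. Bystander.
- nut_bowl: White ceramic bowl, 136 across, 55 high, to the left of the tray. Origin: centre of its underside. Bystander.
- jigger: Steel hourglass spirit measure, 42 across, 78 high, to the left of the tray. Origin: centre of its underside. Bystander.
- coasters: Stack of four square coasters, 102 x 103 x 30 high, to the left of the tray. Origin: centre of its underside. Bystander.

How it is judged (in metres and radians):
At the end, for the whole second after the job is handed in: The tray lies flat and at rest on the counter with both back corners within 6 mm of the back face of the ledge and both right-hand corners within 6 mm of its right-hand face; the decanter and both tumblers stand upright on the tray (x of each of tray_back_left, tray_back_right in the frame of ledge above 0.084 m and y of each of tray_back_right, tray_front_right in the frame of ledge below -0.164 m and height (world z) of tray below 0.004 m and angle between tray's own z axis and vertical below 0.03 rad and linear speed of tray below 0.01 m/s and angle between each of decanter, tumbler_a, tumbler_b's own z axis and vertical below 0.1 rad and x of decanter in the frame of tray between -0.08 and 0.08 m and y of decanter in the frame of tray between -0.16 and 0.16 m and z of each of decanter, tumbler_a, tumbler_b in the frame of tray below 0.014 m and linear speed of each of decanter, tumbler_a, tumbler_b below 0.02 m/s and x of tumbler_a in the frame of tray between -0.08 and 0.08 m and y of tumbler_a in the frame of tray between -0.16 and 0.16 m and x of tumbler_b in the frame of tray between -0.08 and 0.08 m and y of tumbler_b in the frame of tray between -0.16 and 0.16 m); the robot touches nothing.
It fails at once if the tray is lifted or tipped off the counter (height (world z) of tray above 0.008 m or angle between tray's own z axis and vertical above 0.06 rad).
It fails at once if the fingers reach in over the rim and take or drag the tray by it, instead of pushing it from outside (x of the grasp point in the frame of tray between -0.09 and 0.09 m and y of the grasp point in the frame of tray between -0.17 and 0.17 m and (z of the grasp point in the frame of tray below 0.045 m or (z of the grasp point in the frame of tray below 0.066 m and not (y of the grasp point in the frame of tray between -0.158 and 0.158 m)))).
It fails at once if the decanter or a tumbler is touched by the robot (contact force between any of the arm, the fingers and decanter above 1 N or contact force between any of the arm, the fingers and tumbler_a above 1 N or contact force between any of the arm, the fingers and tumbler_b above 1 N).
It fails at once if the decanter or a tumbler is lifted off the tray or tips over (angle between any of decanter, tumbler_a, tumbler_b's own z axis and vertical above 0.3 rad or z of any of decanter, tumbler_a, tumbler_b in the frame of tray above 0.03 m).
It fails at once if the ice bucket, the bowl, the jigger or the coasters are moved by more than 15 mm (distance of any of ice_bucket, nut_bowl, jigger, coasters from where it was at the start of the episode above 0.015 m).
It also fails if it takes over 51 s, if anything falls off the work surface, if the arm or the gripper's body presses on something with over 40 N, if the wrist force passes 120 N, or if a joint passes its speed limit or range.

## Working session

There is one attempt and no reset: what is moved stays moved. The work goes in short steps, Python scripts to look and compute and a tool call to move; the robot and the scene stay as the last step left them, time stands still between calls to the robot, and variables do not carry over. Pictures are saved under pics/ and viewed, at most 10 in all, crops included, and the job is handed in when it is done.

Besides the shell and the picture viewer there is one more tool, called after "Call:" as a command line: name --argument value ..., lists and objects as JSON in quotes. apply_moves: Moves the arm, as the interface text tells. Its arguments: {"type":"object","properties":{"targets":{"type":"array","items":{"type":"array"}},"squeeze":{"type":"number"}},"required":["targets"]}

```bash
mkdir -p pics; ls
cat > h.py <<'E'
import numpy as np, cv2
from rig import ctrl, capture, camera_info
def cam(n):
    i=camera_info(n); f=210/np.tan(np.radians(i['vfov'])/2); return f,i['cx'],i['cy'],np.array(i['extrinsics'])
def cloud(d,c):
    f,cx,cy,T=c; v,u=np.mgrid[:d.shape[0],:d.shape[1]]
    P=np.stack([(u-cx)/f*d,(v-cy)/f*d,d],-1); return P@T[:3,:3].T+T[:3,3]
def ray(uv,z,c):
    f,cx,cy,T=c; uv=np.atleast_2d(uv).astype(float)
    r=np.c_[(uv-[cx,cy])/f,np.ones(len(uv))]@T[:3,:3].T; o=T[:3,3]
    return o+r*((z-o[2])/r[:,2])[:,None]
E
python3 - <<'E'
from h import *
print(ctrl.sense())
for n in('top','side'):
    im,d=capture(n);c=cam(n);cv2.imwrite(f'pics/{n}0.png',im);np.save(n+'0.npy',d);print(n,c, (d>0).mean())
E
```

```text
pics
{'time_s': 0.0, 'joints': array([ 1.04858399e+00,  3.13446556e-01,  1.49841180e+00, -8.33510345e-06,
        1.33103450e+00, -2.23424677e-01]), 'dq': array([ 0.00100382,  0.00019906, -0.00215556, -0.00153142, -0.00104541,
        0.0012873 ]), 'tau': array([ 7.09784690e-04, -4.12262928e+01, -2.59747428e+01, -8.44736428e-05,
        4.07206520e-03,  2.18090906e-05]), 'eef_pos': array([154.43474693, 501.50333896, 230.74636793]), 'ee_rot': array([-2.33022997e-04,  1.48837727e-01,  9.88861420e-01, -6.06912951e-04]), 'force': array([ 0.45414431, -0.29636085,  1.08406503]), 'wrist_torque': array([ 0.00735463,  0.02030082, -0.01221254]), 'grip_force': 0.0, 'grip_width': 1.0005036551459139}
top (np.float64(415.26607209152087), 284.22079755421083, 204.0401496032624, array([[ 1.09847491e-02, -9.84074607e-01,  1.77416185e-01,
         3.17904842e+02],
       [-9.99888195e-01, -1.26101155e-02, -8.03632132e-03,
         1.09995050e+02],
       [ 1.01455783e-02, -1.77308072e-01, -9.84103102e-01,
         1.19317524e+03],
       [ 0.00000000e+00,  0.00000000e+00,  0.00000000e+00,
         1.00000000e+00]])) 0.9959863945578231
side (np.float64(440.92522375035196), 277.97742360157605, 209.6669487290491, array([[-9.99362565e-01, -2.48380287e-02,  2.56424545e-02,
         5.04811160e+02],
       [-3.54856288e-02,  7.69667880e-01, -6.37457547e-01,
         7.32187171e+02],
       [-3.90298470e-03, -6.37961148e-01, -7.70058660e-01,
         7.97894658e+02],
       [ 0.00000000e+00,  0.00000000e+00,  0.00000000e+00,
         1.00000000e+00]])) 0.996062925170068
```

View pics/top0.png

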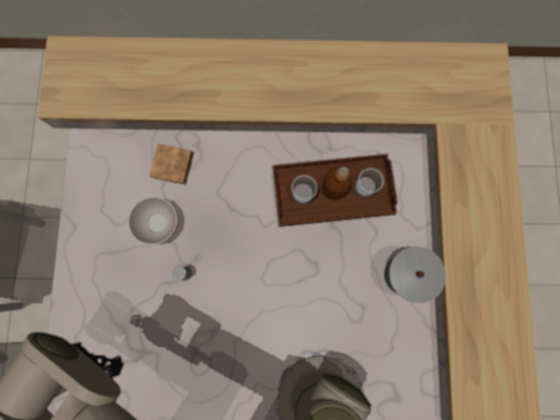

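View pics/side0.png

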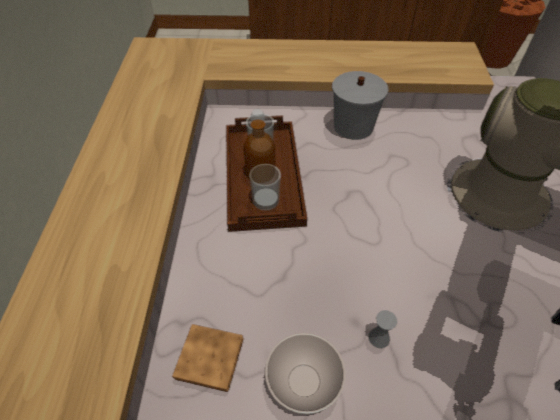

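Top: tray centred at about (336,190), decanter (337,183), tumblers (304,189) and (369,182), ledge's inner corner about (430,127), bucket (417,274). The bowl, coasters and jigger lie on the left, away from the tray. I'll measure from depth and masks.

```bash
cat >> h.py <<'E'
def fitline(p):  # median-robust line fit
    return cv2.fitLine(p.astype(np.float32),cv2.DIST_HUBER,0,0.01,0.01).ravel()
def measure(n,im,d,zrim=30):
    c=cam(n);W=cloud(d,c);x,y,z=W[...,0],W[...,1],W[...,2]
    b,g,r=[im[...,k].astype(int) for k in range(3)]
    m=(r-b>12)&(r<130)&(z<60)&(z>-10)&(x>300)&(x<760)&(y<250)&(y>-320)
    m=cv2.morphologyEx(m.astype(np.uint8),cv2.MORPH_OPEN,np.ones((3,3)))
    k,l,s,_=cv2.connectedComponentsWithStats(m);i=1+s[1:,4].argmax();m=l==i
    return c,W,m
E
python3 - <<'E'
from h import *
for n in('top','side'):
    im=cv2.imread(f'pics/{n}0.png');d=np.load(n+'0.npy')
    c,W,m=measure(n,im,d);x,y,z=W[...,0],W[...,1],W[...,2]
    rim=m&(z>24)&(z<36)
    R=cv2.minAreaRect(W[rim][:,:2].astype(np.float32)); print(n,m.sum(),rim.sum(),R,cv2.boxPoints(R).round().tolist())
    cnt=(m&(z<5)).sum();print('floor z med',np.median(z[m&(z<18)&(z>3)]),'counter',np.median(z[(abs(z)<10)&~m]))
    t=(z>75)&(z<95)&(x<900)
    # inner edges of ledge top
    back=[];
    for yy in range(-120,300,20):
        s=t&(abs(y-yy)<4)&(x>500)
        if s.sum()>3: back.append(x[s].min())
    right=[]
    for xx in range(250,640,20):
        s=t&(abs(x-xx)<4)&(y<-100)
        if s.sum()>3: right.append(y[s].max())
    print('back',np.round(back),'right',np.round(right), 'topz',np.median(z[t&(x>650)]))
    # vertical faces
    s=(z>20)&(z<70)&(x>560)&(y>-150)&~m&(x<800)&(y<300); print('backface pts',s.sum(),np.percentile(x[s],[10,50,90]) if s.sum() else 0)
    s=(z>20)&(z<65)&(y<-180)&(x>450)&(x<600)&~m; print('rightface',s.sum(),np.percentile(y[s],[10,50,90]) if s.sum() else 0)
    s=(z>100)&(z<135)&(x<480)&(y<0)&(x>250)&(y>-330); print('bucket',cv2.minEnclosingCircle(W[s][:,:2].astype(np.float32)) if s.sum() else 0)
E
```

```text
top 5607 898 ((573.0860595703125, -40.97331237792969), (180.91905212402344, 337.9463195800781), 6.787284851074219) [[463.0, 116.0], [503.0, -219.0], [683.0, -198.0], [643.0, 138.0]]
floor z med 9.064343640952075 counter 0.6344038891127184
back [552. 566. 563. 546. 542. 549. 752. 539. 528. 529. 544. 753. 752. 752.
 753. 753. 753. 753. 753. 754. 752.] right [-324. -323. -187. -178. -173. -176. -185. -324. -324. -323. -324. -324.
 -324. -324. -324. -118. -102. -101. -114. -324.] topz 86.02723174245739
backface pts 1352 [577.87606411 752.92480287 754.27955427]
rightface 332 [-326.39184816 -325.19130538 -323.98536566]
bucket ((332.7808532714844, -237.96676635742188), 71.34869384765625)
side 5626 1032 ((573.60009765625, -39.65447998046875), (178.5389404296875, 343.4416198730469), 6.850533485412598) [[464.0, 120.0], [505.0, -221.0], [683.0, -200.0], [642.0, 141.0]]
floor z med 7.813281714957725 counter -0.1691217443876667
back [553. 564. 755. 754. 544. 551. 575. 546. 534. 529. 540. 754. 754. 754.
 754. 754. 754. 753. 754. 753. 754.] right [-322. -360. -187. -175. -170. -172. -180. -197. -318. -321. -320. -319.
 -320. -322. -321. -120. -100. -319. -107. -318.] topz 84.52297405156605
backface pts 1505 [573.92935472 754.36861565 755.02555749]
rightface 719 [-326.47331484 -324.00898612 -321.14774983]
bucket ((333.3887939453125, -235.8143768310547), 73.4113540649414)
```

Call:
apply_moves --targets '[[85,[138,-270,-20],[0,0,8]],[85,[138,-270,-20],[0,0,8]],[85,[138,-270,-20],[0,0,8]],[85,[138,-270,-20],[0,0,8]],[85,[138,-270,-20],[0,0,8]],[85,[138,-270,-20],[0,0,8]],[85,[270,-541,-80],[0,0,17]],[85,[270,-541,-80],[0,0,17]],[85,[270,-541,-80],[0,0,17]],[85,[270,-541,-80],[0,0,17]],[85,[270,-541,-80],[0,0,17]],[85,[270,-541,-80],[0,0,17]],[85,[270,-541,-80],[0,0,17]],[85,[270,-541,-80],[0,0,17]],[85,[270,-541,-226],[0,0,17]],[85,[270,-541,-226],[0,0,17]],[85,[270,-541,-226],[0,0,17]],[85,[270,-541,-226],[0,0,17]],[85,[270,-541,-226],[0,0,17]]]'

```text
time_s: 2.0
eef_pos: [424.7, -38.8, 6.3]
ee_rot: [-0.0, 0.001, 1.0, 0.0]
force: [0.4, -0.4, -0.3]
grip_width: 0.998
grip_force: 0.0
```

Call:
apply_moves --targets '[[85,[10,0,0],[0,0,0]],[85,[20,0,0],[0,0,0]],[85,[26,0,0],[0,0,0]],[85,[28,0,0],[0,0,0]],[85,[30,0,0],[0,0,0]],[85,[32,0,0],[0,0,0]],[85,[34,0,0],[0,0,0]],[85,[36,0,0],[0,0,0]],[85,[38,0,0],[0,0,0]],[85,[40,0,0],[0,0,0]],[85,[42,0,0],[0,0,0]],[85,[44,0,0],[0,0,0]],[85,[46,0,0],[0,0,0]],[85,[48,0,0],[0,0,0]],[85,[50,0,0],[0,0,0]],[85,[52,0,0],[0,0,0]],[85,[54,0,0],[0,0,0]],[85,[56,0,0],[0,0,0]],[85,[58,0,0],[0,0,0]],[85,[60,0,0],[0,0,0]]]'

```text
time_s: 4.0
eef_pos: [482.9, -38.6, 4.9]
ee_rot: [-0.002, 0.0, 1.0, 0.001]
force: [-8.2, 1.2, 6.0]
grip_width: 0.994
grip_force: 4.0
```

```bash
cat > look.py <<'E'
import sys
from h import *
k=sys.argv[1]
for n in('top','side'):
    im,d=capture(n);cv2.imwrite(f'pics/{n}{k}.png',im)
    c,W,m=measure(n,im,d);z=W[...,2]
    R=cv2.minAreaRect(W[m&(z>24)&(z<36)][:,:2].astype(np.float32));B=cv2.boxPoints(R)
    print(n,np.round(R[0],1),np.round(R[1],1),round(R[2],2),B.round(1).tolist())
s=ctrl.sense();print(s['time_s'],s['eef_pos'].round(1),s['force'].round(1))
E
python3 look.py 1
```

```text
top [587.8 -43.7] [181.4 338.5] 4.81 [[483.20001220703125, 117.4000015258789], [511.6000061035156, -219.89999389648438], [692.2999877929688, -204.6999969482422], [663.9000244140625, 132.60000610351562]]
side [587.9 -41.8] [177.9 342.5] 4.76 [[485.1000061035156, 121.5], [513.5, -219.8000030517578], [690.7999877929688, -205.0], [662.4000244140625, 136.3000030517578]]
4.1 [483.3 -38.6   5. ] [-5.9  2.1  4.1]
```

Call:
apply_moves --targets '[[85,[2,0,0],[0,0,0]],[85,[4,0,0],[0,0,0]],[85,[7,0,0],[0,0,0]],[85,[10,0,0],[0,0,0]],[85,[13,0,0],[0,0,0]],[85,[16,0,0],[0,0,0]],[85,[19,0,0],[0,0,0]],[85,[22,0,0],[0,0,0]],[85,[25,0,0],[0,0,0]],[85,[28,0,0],[0,0,0]],[85,[31,0,0],[0,0,0]],[85,[34,0,0],[0,0,0]],[85,[37,0,0],[0,0,0]],[85,[40,0,0],[0,0,0]],[85,[43,0,0],[0,0,0]],[85,[46,0,0],[0,0,0]],[85,[49,0,0],[0,0,0]],[85,[52,0,0],[0,0,0]],[85,[54,0,0],[0,0,0]],[85,[55,0,0],[0,0,0]]]'

```text
time_s: 6.1
eef_pos: [538.2, -39.0, 4.9]
ee_rot: [-0.002, 0.001, 1.0, 0.0]
force: [-7.5, -0.0, 4.8]
grip_width: 0.993
grip_force: 4.0
```

```bash
python3 look.py 2
```

```text
top [638.3 -52.5] [336.6 182. ] 89.82 [[546.7999877929688, -220.5], [728.7999877929688, -221.10000610351562], [729.9000244140625, 115.4000015258789], [547.9000244140625, 116.0]]
side [638.7 -49. ] [341.1 178.2] 89.89 [[549.2999877929688, -219.39999389648438], [727.5, -219.6999969482422], [728.2000122070312, 121.4000015258789], [549.9000244140625, 121.69999694824219]]
6.2 [538.3 -38.9   4.9] [-5.6 -0.7  3. ]
```

View pics/side2.png

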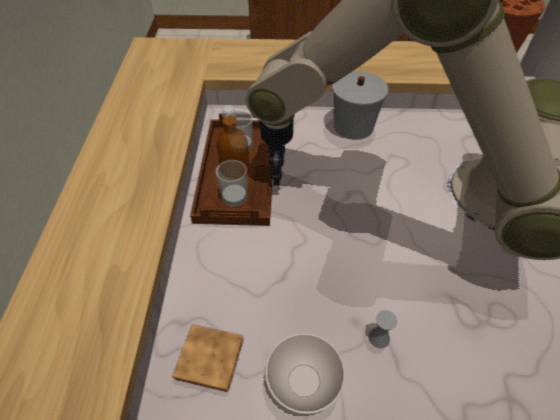

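Tray is now square, with the decanter (228,140) and tumbler (232,185) upright; about 25 mm is left to the back face.

Call:
apply_moves --targets '[[85,[2,0,0],[0,0,0]],[85,[4,0,0],[0,0,0]],[85,[7,0,0],[0,0,0]],[85,[10,0,0],[0,0,0]],[85,[13,0,0],[0,0,0]],[85,[16,0,0],[0,0,0]],[85,[18,0,0],[0,0,0]],[85,[20,0,0],[0,0,0]],[85,[21,0,0],[0,0,0]],[85,[22,0,0],[0,0,0]],[85,[23,0,0],[0,0,0]],[85,[24,0,0],[0,0,0]],[85,[25,0,0],[0,0,0]]]'

```text
time_s: 7.5
eef_pos: [563.0, -39.0, 4.9]
ee_rot: [-0.002, 0.001, 1.0, 0.0]
force: [-12.9, -0.5, 6.7]
grip_width: 0.995
grip_force: 6.7
```

Call:
apply_moves --targets '[[85,[0.5,0,0],[0,0,0]],[85,[1,0,0],[0,0,0]],[85,[1.5,0,0],[0,0,0]],[85,[2,0,0],[0,0,0]]]'

```text
time_s: 7.9
eef_pos: [563.1, -39.0, 4.9]
ee_rot: [-0.005, 0.001, 1.0, 0.0]
force: [-21.7, -1.3, 13.9]
grip_width: 0.997
grip_force: 10.8
```

Call:
apply_moves --targets '[[85,[-15,0,0],[0,0,0]],[85,[-50,0,0],[0,0,0]],[85,[-60,0,60],[0,0,-8]],[85,[-60,50,100],[0,0,-16]],[85,[-60,100,100],[0,0,-24]],[85,[-60,150,100],[0,0,-32]],[85,[-60,200,100],[0,0,-40]],[85,[-60,239,100],[0,0,-48]],[85,[-20,239,100],[0,0,-56]],[85,[30,239,100],[0,0,-64]],[85,[80,239,100],[0,0,-72]],[85,[101,239,100],[0,0,-80]],[85,[101,239,100],[0,0,-88]],[85,[101,239,100],[0,0,-90]],[85,[101,239,100],[0,0,-90]],[85,[101,239,100],[0,0,-90]]]'

```text
time_s: 9.5
eef_pos: [667.5, 199.8, 105.2]
ee_rot: [-0.0, 0.707, 0.707, -0.0]
force: [-0.9, 0.2, -0.1]
grip_width: 0.992
grip_force: 0.0
```

```bash
python3 look.py 3
```

```text
top [663.7 -51.9] [346.6 183.3] 89.94 [[571.7999877929688, -225.10000610351562], [755.0999755859375, -225.3000030517578], [755.5, 121.30000305175781], [572.2000122070312, 121.5]]
side [655.6   7.8] [227.7 162.9] 89.79 [[573.7000122070312, -105.80000305175781], [736.5999755859375, -106.4000015258789], [737.4000244140625, 121.30000305175781], [574.5, 121.9000015258789]]
9.6 [667.5 199.8 105.4] [-0.2  0.1 -0.2]
```

View pics/top3.png

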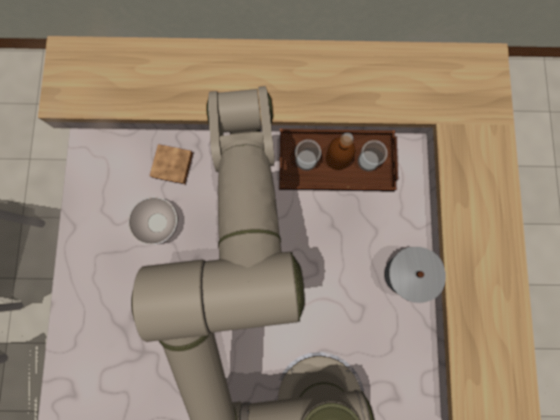

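Call:
apply_moves --targets '[[85,[-4,-5,0],[-6,0,0]],[85,[-4,-5,0],[-12,0,0]],[85,[-4,-5,-40],[-12,0,0]],[85,[-4,-5,-80],[-12,0,0]],[85,[-4,-5,-100],[-12,0,0]],[85,[-4,-15,-100],[-12,0,0]],[85,[-4,-30,-100],[-12,0,0]],[85,[-4,-40,-100],[-12,0,0]]]'

```text
time_s: 10.4
eef_pos: [664.7, 157.9, 7.5]
ee_rot: [0.075, 0.704, 0.702, -0.073]
force: [-0.1, -0.5, 0.6]
grip_width: 0.994
grip_force: 0.0
```

```bash
python3 look.py 4
```

```text
top [663.5 -51.7] [183.4 345.5] 0.13 [[571.4000244140625, 120.9000015258789], [572.2000122070312, -224.6999969482422], [755.5, -224.1999969482422], [754.7999877929688, 121.30000305175781]]
side [586.8  86.8] [67.8 24.8] 89.84 [[574.2999877929688, 53.0], [599.2000122070312, 52.900001525878906], [599.4000244140625, 120.69999694824219], [574.5, 120.69999694824219]]
10.5 [664.6 157.7   7.3] [-0.4  0.2 -0.9]
```

View pics/side4.png

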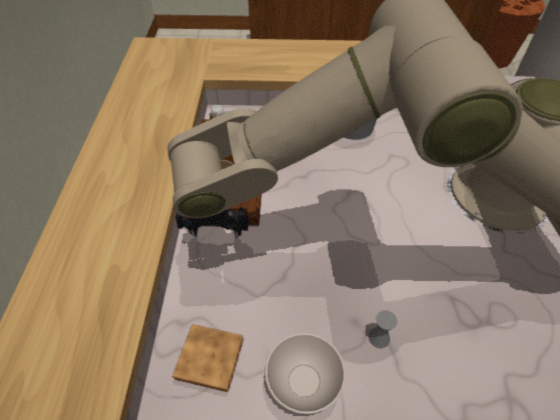

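Call:
apply_moves --targets '[[85,[0,-8,0],[0,0,0]],[85,[0,-14,0],[0,0,0]],[85,[0,-17,0],[0,0,0]],[85,[0,-19,0],[0,0,0]],[85,[0,-21,0],[0,0,0]],[85,[0,-23,0],[0,0,0]],[85,[0,-25,0],[0,0,0]],[85,[0,-27,0],[0,0,0]],[85,[0,-29,0],[0,0,0]],[85,[0,-31,0],[0,0,0]],[85,[0,-34,0],[0,0,0]],[85,[0,-37,0],[0,0,0]],[85,[0,-40,0],[0,0,0]],[85,[0,-43,0],[0,0,0]],[85,[0,-46,0],[0,0,0]],[85,[0,-49,0],[0,0,0]],[85,[0,-52,0],[0,0,0]],[85,[0,-55,0],[0,0,0]],[85,[0,-57,0],[0,0,0]],[85,[0,-58,0],[0,0,0]]]'

```text
time_s: 12.5
eef_pos: [663.6, 102.4, 5.3]
ee_rot: [0.074, 0.704, 0.703, -0.073]
force: [-0.1, 5.0, 0.9]
grip_width: 0.992
grip_force: 2.8
```

```bash
python3 look.py 5
```

```text
top [663.2 -81.8] [332.1 183.9] 89.86 [[570.9000244140625, -247.60000610351562], [754.7999877929688, -248.10000610351562], [755.5999755859375, 84.0], [571.5999755859375, 84.5]]
side [603.6  41.1] [115.9  58.5] 89.8 [[574.0999755859375, -16.700000762939453], [632.7000122070312, -16.899999618530273], [633.0999755859375, 98.9000015258789], [574.5, 99.0999984741211]]
12.6 [663.5 102.3   5.3] [-0.4  4.9  0.7]
```

View pics/top5.png

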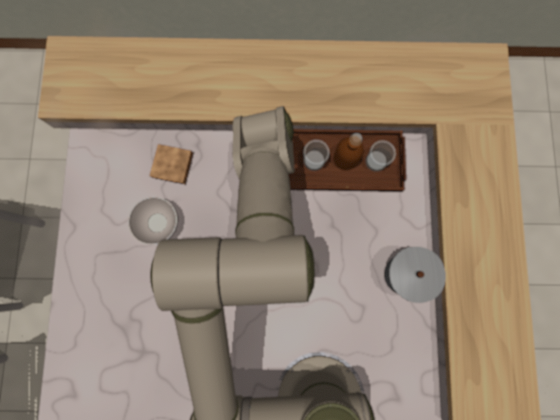

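Call:
apply_moves --targets '[[85,[0,-2,0],[0,0,0]],[85,[0,-5,0],[0,0,0]],[85,[0,-9,0],[0,0,0]],[85,[0,-13,0],[0,0,0]],[85,[0,-17,0],[0,0,0]],[85,[0,-21,0],[0,0,0]],[85,[0,-25,0],[0,0,0]],[85,[0,-29,0],[0,0,0]],[85,[0,-33,0],[0,0,0]],[85,[0,-37,0],[0,0,0]],[85,[0,-41,0],[0,0,0]],[85,[0,-45,0],[0,0,0]],[85,[0,-49,0],[0,0,0]],[85,[0,-53,0],[0,0,0]],[85,[0,-57,0],[0,0,0]],[85,[0,-60,0],[0,0,0]],[85,[0,-62,0],[0,0,0]],[85,[0,-63,0],[0,0,0]]]'

```text
time_s: 14.4
eef_pos: [663.5, 39.2, 5.3]
ee_rot: [0.074, 0.704, 0.703, -0.073]
force: [-0.3, 6.6, -0.3]
grip_width: 0.998
grip_force: 2.8
```

Call:
apply_moves --targets '[[85,[0,-1,0],[0,0,0]],[85,[0,-2,0],[0,0,0]],[85,[0,-3,0],[0,0,0]],[85,[0,-4,0],[0,0,0]],[85,[0,-5,0],[0,0,0]],[85,[0,-6,0],[0,0,0]],[85,[0,-7,0],[0,0,0]]]'

```text
time_s: 15.1
eef_pos: [663.5, 32.4, 5.3]
ee_rot: [0.074, 0.704, 0.703, -0.073]
force: [-0.5, 5.1, 1.3]
grip_width: 0.998
grip_force: 2.8
```

```bash
python3 look.py 6
```

```text
top [ 663.5 -153.4] [183.4 326.9] 0.03 [[571.7000122070312, 10.0], [571.7999877929688, -316.8999938964844], [755.2000122070312, -316.79998779296875], [755.0999755859375, 10.0]]
side [603.4 -39.5] [ 58.4 133.9] 0.2 [[574.0, 27.399999618530273], [574.4000244140625, -106.5], [632.7999877929688, -106.30000305175781], [632.2999877929688, 27.600000381469727]]
15.2 [663.5  32.3   5.3] [-0.6  4.7  0.9]
```

Not at the right face yet (about 6 mm left).

Call:
apply_moves --targets '[[85,[0,-1,0],[0,0,0]],[85,[0,-2,0],[0,0,0]],[85,[0,-3,0],[0,0,0]],[85,[0,-4,0],[0,0,0]],[85,[0,-5,0],[0,0,0]]]'

```text
time_s: 15.7
eef_pos: [663.5, 27.4, 5.3]
ee_rot: [0.074, 0.704, 0.703, -0.073]
force: [-0.3, 5.5, 0.0]
grip_width: 0.993
grip_force: 2.8
```

Call:
apply_moves --targets '[[85,[0,-0.7,0],[0,0,0]],[85,[0,-1.4,0],[0,0,0]],[85,[0,-2,0],[0,0,0]]]'

```text
time_s: 16.0
eef_pos: [663.5, 25.4, 5.3]
ee_rot: [0.074, 0.704, 0.703, -0.073]
force: [-1.0, 6.1, 0.5]
grip_width: 0.999
grip_force: 2.8
```

Call:
apply_moves --targets '[[85,[0,-0.7,0],[0,0,0]],[85,[0,-1.4,0],[0,0,0]],[85,[0,-2,0],[0,0,0]]]'

```text
time_s: 16.3
eef_pos: [663.5, 23.4, 5.3]
ee_rot: [0.074, 0.704, 0.703, -0.073]
force: [-0.1, 6.2, -0.1]
grip_width: 0.998
grip_force: 2.8
```

Call:
apply_moves --targets '[[85,[0,-0.7,0],[0,0,0]],[85,[0,-1.4,0],[0,0,0]],[85,[0,-2,0],[0,0,0]]]'

```text
time_s: 16.6
eef_pos: [663.5, 23.0, 5.3]
ee_rot: [0.073, 0.704, 0.703, -0.073]
force: [-0.6, 15.5, 1.8]
grip_width: 0.998
grip_force: 7.8
```

Force rise: right face reached. Retract (sideways, then up) and look.

Call:
apply_moves --targets '[[85,[0,6,0],[0,0,0]],[85,[0,30,0],[0,0,0]],[85,[0,70,0],[0,0,0]],[85,[0,110,20],[0,0,0]],[85,[0,150,60],[8,0,0]],[85,[-40,190,100],[12,0,0]],[85,[-80,220,130],[12,0,0]],[85,[-120,250,150],[12,0,0]],[85,[-160,280,150],[12,0,0]],[85,[-160,280,150],[12,0,0]]]'

```text
time_s: 17.6
eef_pos: [501.6, 301.9, 156.6]
ee_rot: [0.0, 0.707, 0.707, 0.0]
force: [0.3, -0.2, -1.1]
grip_width: 0.995
grip_force: 0.0
```

```bash
python3 look.py 7
python3 - <<'E'
from h import *
im=cv2.imread('pics/top7.png');cv2.imwrite('pics/t7c.png',cv2.resize(im[90:230,240:470],None,fx=3,fy=3))
E
```

```text
top [ 663.8 -152.1] [335.5 184.5] 89.98 [[571.5, -319.8999938964844], [755.9000244140625, -319.8999938964844], [756.0, 15.600000381469727], [571.5999755859375, 15.699999809265137]]
side [ 664.8 -149.6] [181.  340.6] 0.06 [[574.2000122070312, 20.600000381469727], [574.5, -320.0], [755.5, -319.79998779296875], [755.2000122070312, 20.799999237060547]]
17.7 [501.1 303.  156.8] [ 1.2 -0.4 -0.2]
```

View pics/t7c.png

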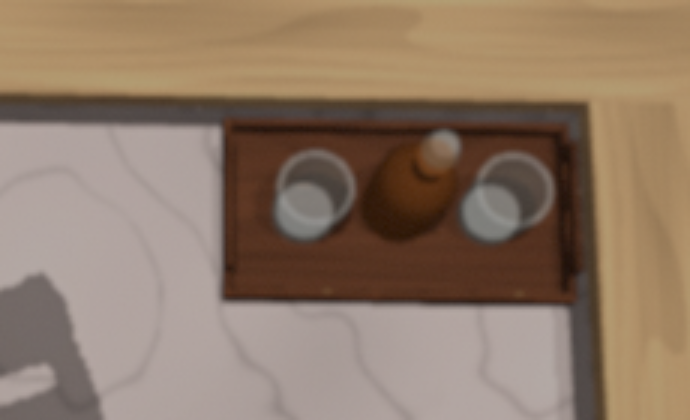

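View pics/side7.png

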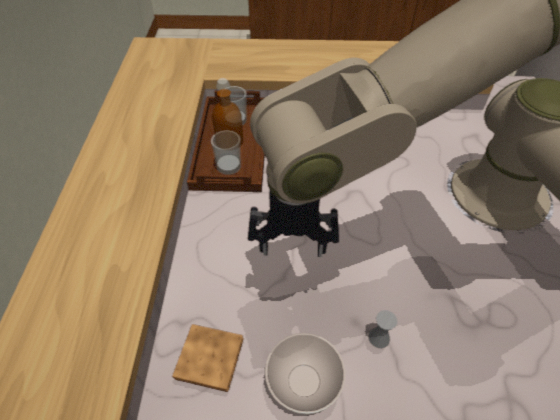

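Run:
```python
from h import *
for n in('top','side'):
    im,d=capture(n);c,W,m=measure(n,im,d);x,y,z=W[...,0],W[...,1],W[...,2]
    for z0 in (15,30,45,60):
        s=(abs(z-z0)<6)&(y<-290)&(y>-345)&(x>460)&(x<560); q=(abs(z-z0)<6)&(y>-345)&(y<-290)&(x>590)&(x<740)&m
        b=(abs(z-z0)<6)&(x>735)&(x<775)&(y>60)&(y<250)
        print(n,z0,s.sum(),np.percentile(y[s],[10,50,90]).round(1) if s.any() else 0,'tray',q.sum(),np.percentile(y[q],[1,5,50]).round(1) if q.any() else 0,'back',np.percentile(x[b],[10,50,90]).round(1) if b.any() else 0)
    s=(z>100)&(z<135)&(x<480)&(y<0)&(x>250)&(y>-330); print('bucket',cv2.minEnclosingCircle(W[s][:,:2].astype(np.float32)) if s.sum() else 0)
```

```text
top 15 53 [-326.2 -325.2 -324. ] tray 235 [-318.5 -318.3 -311.5] back [752.5 753.5 754.6]
top 30 54 [-326.6 -325.5 -324.3] tray 75 [-319.7 -319.4 -317.6] back [752.6 753.4 754.8]
top 45 56 [-326.3 -325.2 -324. ] tray 17 [-319.1 -319.  -317.7] back [752.3 753.4 754.4]
top 60 60 [-326.  -325.3 -324.4] tray 1 [-316.6 -316.6 -316.6] back [752.5 753.5 754.5]
bucket ((332.7456359863281, -237.52066040039062), 71.18931579589844)
side 15 0 0 tray 0 0 back [754.  754.6 755. ]
side 30 0 0 tray 0 0 back [754.1 754.6 755. ]
side 45 0 0 tray 0 0 back [754.  754.5 755.1]
side 60 17 [-326.5 -324.6 -321.9] tray 0 0 back [753.9 754.5 755. ]
bucket 0
```

The force rise at the right face, the fingertip geometry (tray's right end at about y = -324.6 against a face at about -325) and zero yaw in both views agree that the tray is flush. The glassware is upright and the hand is clear, so I'm handing in.

```bash
python3 -c "
from rig import ctrl; print(ctrl.finish_job())"
```

```text
the job is handed in; nothing more can be done
None
```

I pushed the tray into the corner of the ledge and handed the job in. By my measurements it lies flush at the back and right, with the decanter and both tumblers upright and the hand clear; the handover gave no verdict.

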